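# Steriliser valve lever: across the gate, into the third slot, and start

### The arm

A 6-joint arm with a two-finger parallel gripper is mounted at the origin on the work surface. World frame = base frame: x ahead of the robot, y to its left, z up, the work surface at z = 0. Lengths are in mm, angles in rad, forces in N, time in s.
With the tool pointing down it reaches from about 400 to 925 mm from the base axis. Payload 12.5 kg.
Tool frame: the origin (TCP) lies at the very end of the fingers, on their centre line; the grasp point (between the pads) lies 19 mm behind it (env.grip_point_offset is the distance from the TCP to the grasp point, in mm); z points along the fingers, y is the direction in which the jaws open and shut (so a half turn about z gives the same grasp; the last joint's range is limited). The gripper opens to 95 mm and grips with 3 to 60 N. Pads are 20 mm wide; open, the fingers measure 119 mm over their backs; the gripper's body (75 mm by 180 mm) begins 59 mm behind the grasp point.
Start: joints at [-1.352, 0.491, 1.559, -0, 1.092, -0.106], TCP at [199.473, -592.332, 214.661] pointing down, gripper open.
Joint ranges: [-3.1, 3.1], [-0.84, 2.19], [0.05, 2.79], [-1.13, 4.28], [0.06, 2.93], [-2.69, 2.69]. Speed limits (rad/s): [2.22, 2.22, 2.79, 3.14, 3.14, 3.14].

### API

Orientations are given as [roll, pitch, yaw] about the fixed x, y, z axes, in that order (R = Rz(yaw) Ry(pitch) Rx(roll)).
In Python, from cell import env gives the robot as it stands.
- The arm moves only by the tool drive_tool, never from a script. Its argument "commands" is a list of rows, each an object of numbers: "dx", "dy", "dz": the shift along the world's x, y, z in mm; "yaw": the turn about the world's z in degrees. In form: [{"dx": .., "dy": .., "dz": .., "yaw": ..}, ...]. A call has 1 to 5 rows; each row shifts and turns the commanded pose from where the row before left it; what a row does not reach is not made up. A row lasts 1/12 s, in which the tool goes at most 41.7 mm and 7.16 degrees, less where a joint would pass 70% of its speed; a pose out of reach is approached as far as the arm can. A call with a gripper value outside its range is refused whole. "grip" is the opening, from 0 (shut) to 1 (fully open), set as the call begins (left out, the last holds). The fingers move at their own pace and stop on an object; the grip force is fixed at half the most. Time passes only in rows, so rows that do not move let the fingers close. It gives the time, the measured TCP pose, the force and the opening at its end, in the units of the state.
- env.state(): the state, without advancing time (a new reading comes with each control period).
- env.read_camera(name): name is "scene" or "top"; returns the picture (400x640x3 uint8, red, green, blue); there is no depth.
- env.calibration(name): a dict with "intrinsics" (3x3 intrinsics, pixels), "rvec" (rotation vector, rad) and "tvec" (3), from world to camera coordinates, as OpenCV has them. Camera axes: x right, y down, z forward; pixel columns grow to the right and rows downward; lengths in mm; the calibration is good to about 2 mm. A picture is of the moment at which its call begins. calibration takes no time and is no camera call.
- env.job_done(): hands the job in, once; it reports no verdict.
Trained networks look in the newest picture that a camera, given by its name, has taken for a name from the list of things; names that differ only in an ending like _2 or _b are one class to them, and where a whole thing is asked for, a point or a joint stands for the part that bears it (a point fixed in the world has none). Each returns a list of dicts, best first, with "conf" (0 to 1); they miss things now and then, are a little off and sometimes report something else, mostly with a low value. They report only what shows in the picture. A call takes as long as a camera call.
- env.trace(query, camera): "pixels" (400x640 bool, what is visible of it) and "pixel" ([column, row] in pixels, amid what is visible of it).
- env.place_of(query, camera): "pixel" ([column, row] in pixels: a listed point, or the origin of a listed thing).
The state is a dict: "t": time; "joints": joint angles; "qvel": joint speeds; "tau": joint torques, N m; "eef_pos": TCP position; "tcp_rot": TCP orientation; "ft_force": force on the tool from outside, world axes, zero at the start; "moment": the same for the moment, N m; "opening": opening from 0.0 (shut) to 1.0 (fully open).
Only numpy, scipy, OpenCV 4.12 (cv2) and the standard library are available. Lean on these libraries where they do the work, as an engineer would, in place of code of your own. Each camera call takes 0.05 s, during which the arm holds its last target.

### The job

The bench steriliser's chamber has just been filled, and the next step is to start the cycle. With the fingertips, pushing the black-knobbed valve lever gently and never gripping it, bring it out of the left-hand leg of its H-shaped gate, across the middle channel to the right, and forward (away from you) fully home into the third slot, the far right one; do not let it slip back into the fourth slot, near right, which vents the chamber. Then press the round start button on the near right corner of the console all the way in, let everything go, and leave the other things on the machine and the counter where they stand.

Things in the scene. Friction and masses are not known exactly. Their poses are not given: they have to be found in the camera images.
- steriliser: White bench steriliser, fixed. Origin on the counter under the centre of the lever's gate; x forward (away from the operator), y left, z up. Its console (x -115 to 125, y -145 to 145 mm, 155 high) carries gate, lever and start button. Left of it the chamber housing fills x -140 to 220 (door and handle to -197), y 150 to 490, 310 high (cap and valve on top to 350).
- gate_centre (a point): Centre of the H opening on top of the steel gate plate (120 x 110 mm, 163 mm above the counter); axes as steriliser. Legs along x at y = +18 and -18 mm, joined at x = 0 by a cross channel along y; all 15 mm wide, inner corners rounded. Pips beyond the ends number the slots: 1 far left, 2 near left, 3 far right, 4 near right. The 10 mm stalk is truly stopped by the gate's walls.
- lever_knob (a point): Centre of the lever's black knob, 35 mm diameter, 46 mm tall along the lever, z along the lever. Upright, this point is 240 mm above the counter (knob 217 to 263). At a slot's end it stands about 43 mm (x) and 36 mm (y) from there and 11 mm lower. A push of 2 to 4 N on the knob's side moves the lever; it stays where it is left.
- lever: The lever itself (stalk and knob). Origin at its pivot, 90 mm above the counter under the gate's centre and 150 mm below the knob's centre; z along the stalk. It should never feel more than 30 N from the fingers, as a squeeze or a hard shove would give.
- across (a joint): Sideways lean of the lever, rad: 0 upright, negative to the left, positive to the right (steriliser -y). About -0.25 in the left leg, +0.25 in the right leg (play of 0.035 either way). It can pass from leg to leg only while fore_aft is near 0; the rounded corners guide it in from up to about 0.08 off.
- fore_aft (a joint): Forward lean of the lever, rad: 0 in the cross channel (play of 0.035 either way), positive forward (steriliser +x), about +0.29 at the end of the far slots and -0.29 at the end of the near slots. At the start the lever may be anywhere along the left leg.
- start (a joint): Travel of the start button in m: 0 out, 0.006 fully in, sprung; it begins to move at about 1.5 N and is fully in at 5 N.
- start_top (a point): Centre of the upper face of the grey start button, 26 mm diameter, 177 mm above the counter when out, in a steel collar 42 mm wide and 12 mm high; pressed straight down. It is at x -65, y -100 mm on the steriliser; in the same row farther off are a timer dial (x 8, 18 mm high) and a pressure gauge (x 75, 16 mm high), not to be used.
- grease_jar: Small white jar, 38 mm diameter, 42 mm high, standing loose at the far left of the console top (155 mm above the counter). Leave alone. Origin under its base.
- bur_pot: Small steel pot of burs, 34 mm diameter, 43 mm high, standing loose at the near left of the console top. Leave alone. Origin under its base.
- water_jug: White plastic mug-shaped water jug, 90 mm diameter, 130 mm high, on the counter right of the machine. Leave alone.
- oil_can: Aluminium spray can of handpiece oil, 48 mm diameter, 150 mm high, on the counter right of the machine. Leave alone.
- water_bottle: Clear bottle of water, 68 mm diameter, 200 mm high, on the counter right of the machine. Leave alone.
- cassette: Steel instrument cassette 180 x 85 x 30 mm lying loose on top of the chamber housing (310 mm above the counter). Leave alone.
- handpiece_tray: Open steel tray 200 x 120 x 22 mm with three handpieces, on the counter at the right. Leave alone.

How it is judged (in metres and radians):
On the way, in this order (a step that is already met when the one before it is completed fails the run):
1. the lever is fully home in the third slot, far right (value of joint across above 0.2 rad and value of joint fore_aft above 0.26 rad), for 0.2 s.
2. the start button is pressed all the way in (value of joint start above 0.0045 m), for 0.1 s.
At the end, for the whole second after the job is handed in: The lever rests in the third slot (across above 0.20 rad, fore_aft above 0.26 rad of about 0.29), the start button has been pressed after that (beyond 4.5 of 6 mm) and is out again (all of step 1 and value of joint start below 0.0015 m); the robot touches nothing.
It fails at once if the lever slips into the fourth slot (near right) (value of joint across above 0.12 rad and value of joint fore_aft below -0.12 rad).
It fails at once if the lever is gripped or shoved with more than 30 N (contact force between the fingers and lever above 30 N).
It fails at once if start is pressed before the lever is home (value of joint start above 0.003 m and not (value of joint across above 0.18 rad and value of joint fore_aft above 0.22 rad)).
It fails at once if a thing that should be left alone is moved by more than 20 mm, lifted or knocked over (distance of any of grease_jar, bur_pot, water_jug, oil_can, water_bottle, cassette, handpiece_tray from where it was at the start of the episode above 0.02 m or angle between any of grease_jar, bur_pot, water_jug, oil_can, water_bottle, cassette, handpiece_tray's own z axis and vertical above 0.35 rad).
It also fails if it takes over 64 s, if anything falls off the work surface, if the arm or the gripper's body presses on something with over 40 N, if the wrist force passes 120 N, or if a joint passes its speed limit or range.

## Working session

There is one attempt and no reset: what is moved stays moved. The work goes in short steps, Python scripts to look and compute and a tool call to move; the robot and the scene stay as the last step left them, time stands still between calls to the robot, and variables do not carry over. Pictures are saved under pics/ and viewed, and the job is handed in when it is done.

Besides the shell and the picture viewer there is one more tool, called by a JSON object that holds its "fn" and its "kwargs". drive_tool: Moves the arm, as the interface text tells. Its arguments: {"type":"object","properties":{"commands":{"type":"array"},"grip":{"type":"number"}},"required":["commands"]}

```bash
ls; mkdir -p pics
python3 - <<'E'
from cell import env
import cv2
for n in ["scene","top"]:
    im=env.read_camera(n); cv2.imwrite(f"pics/{n}0.png",im[:,:,::-1])
    c=env.calibration(n); print(n,c)
    for q in ["gate_centre","lever_knob","start_top","steriliser"]:
        print(q,[(r["pixel"],round(r["conf"],2)) for r in env.place_of(q,n)][:3])
print(env.state())
E
```

```text
pics
scene {'intrinsics': array([[381.19434769,   0.        , 321.78677542],
       [  0.        , 381.19434769, 194.51514855],
       [  0.        ,   0.        ,   1.        ]]), 'rvec': array([ 1.91829004,  1.88599736, -0.54799597]), 'tvec': array([ 104.3602507 , -409.19198334, 1494.35574115])}
gate_centre [([336.7, 198.4], 0.74)]
lever_knob [([349.6, 188.1], 0.71)]
start_top [([294.6, 183.5], 0.39)]
steriliser [([338.5, 200.4], 0.19)]
top {'intrinsics': array([[517.81819256,   0.        , 319.47817551],
       [  0.        , 517.81819256, 196.15415424],
       [  0.        ,   0.        ,   1.        ]]), 'rvec': array([ 2.14913527, -2.20934738,  0.0625019 ]), 'tvec': array([ -67.48084341,  586.92190697, 1545.13131559])}
gate_centre [([318.6, 189.2], 0.63)]
lever_knob [([301.6, 184.4], 0.66), ([418.1, 155.4], 0.21)]
start_top [([356.1, 205.7], 0.4)]
steriliser []
{'t': 0.5, 'joints': array([-1.35160378e+00,  4.90956571e-01,  1.55893904e+00,  2.31498501e-05,
        1.09173211e+00, -1.05587175e-01]), 'qvel': array([-7.77834053e-05, -1.04996151e-03, -2.22508396e-03,  2.19927770e-03,
       -1.31796212e-03, -6.56418869e-04]), 'tau': array([ 8.42082363e-05, -6.12052846e+01, -2.58286268e+01,  6.93478785e-02,
        4.46550711e-02, -3.10543680e-05]), 'eef_pos': array([ 199.46999678, -592.3051654 ,  214.61231733]), 'tcp_rot': array([-3.14155994e+00, -2.41252962e-05,  3.24769053e-01]), 'ft_force': array([-0.42826309, -0.58797326,  0.27081   ]), 'moment': array([-0.01186646, -0.01862195, -0.01841496]), 'opening': 0.9999418857176264}
```

View pics/scene0.png

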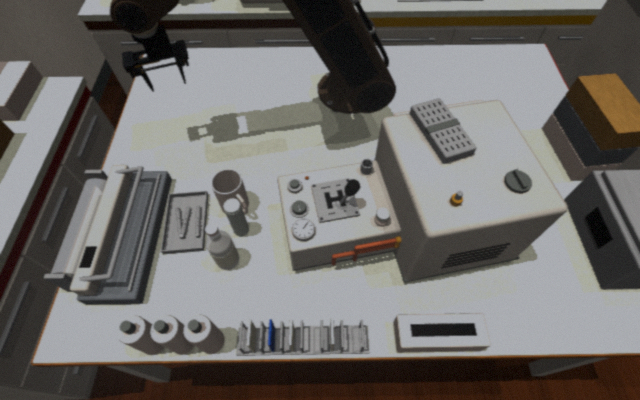

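View pics/top0.png

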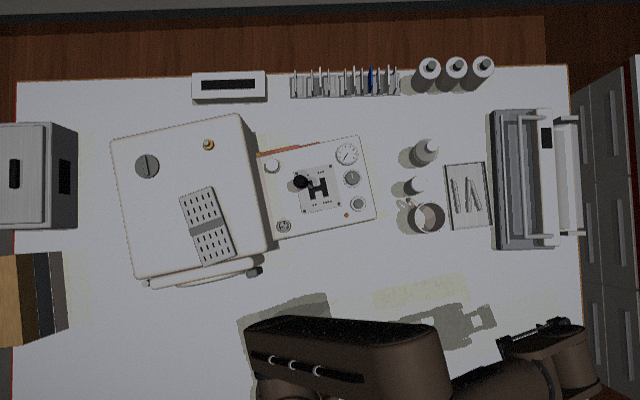

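```bash
cat > h.py <<'E'
import numpy as np, cv2
from cell import env
def cam(n):
    c=env.calibration(n); R,_=cv2.Rodrigues(c["rvec"]); return c["intrinsics"],R,np.array(c["tvec"]).ravel()
def back(n,px,z):
    K,R,t=cam(n); d=R.T@np.linalg.solve(K,[px[0],px[1],1]); o=-R.T@t
    return o+d*(z-o[2])/d[2]
def tri(pa,pb):
    P=[]
    for n in("scene","top"):
        K,R,t=cam(n);P.append(K@np.c_[R,t])
    X=cv2.triangulatePoints(P[0],P[1],np.array(pa,float).reshape(2,1),np.array(pb,float).reshape(2,1)).ravel();return X[:3]/X[3]
def proj(n,X):
    K,R,t=cam(n); p=K@(R@np.array(X,float)+t); return p[:2]/p[2]
def save(n,f,box=None,s=1):
    im=env.read_camera(n)[:,:,::-1]
    if box: im=im[box[1]:box[3],box[0]:box[2]]
    cv2.imwrite("pics/"+f,cv2.resize(im,None,fx=s,fy=s,interpolation=cv2.INTER_CUBIC))
E
python3 - <<'E'
from h import *
np.set_printoptions(precision=1,suppress=True)
print(tri([336.7,198.4],[318.6,189.2]),tri([349.6,188.1],[301.6,184.4]),tri([294.6,183.5],[356.1,205.7]))
print(back("scene",[336.7,198.4],163),back("top",[318.6,189.2],163),back("scene",[294.6,183.5],177),back("top",[356.1,205.7],177),back("scene",[349.6,188.1],230),back("top",[301.6,184.4],230))
for n in("scene","top"):
    K,R,t=cam(n);print(-R.T@t)
im=cv2.imread("pics/top0.png")[110:290,210:430];cv2.imwrite("pics/t0c.png",cv2.resize(im,None,fx=3.3,fy=3.3,interpolation=2))
im=cv2.imread("pics/scene0.png")[110:290,240:460];cv2.imwrite("pics/s0c.png",cv2.resize(im,None,fx=3.3,fy=3.3,interpolation=2))
E
```

```text
[594.7 -79.7 158.5] [603.  -40.4 221.3] [ 545.9 -186.3  161.5]
[597.8 -72.9 163. ] [594.  -83.5 163. ] [ 556.3 -187.5  177. ] [ 545.  -184.2  177. ] [608.6 -42.3 230. ] [602.2 -40.2 230. ]
[1141.3 -119.6 1046.2]
[ 474.8 -102.3 1581.3]
```

View pics/t0c.png

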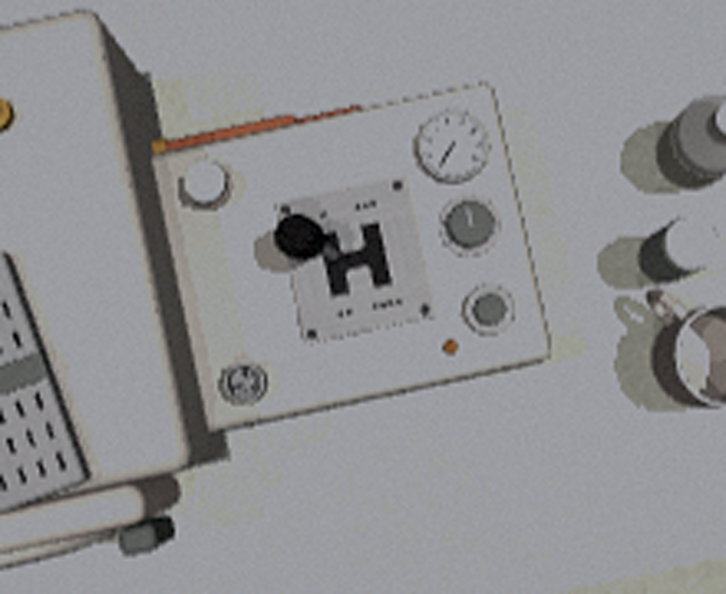

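View pics/s0c.png

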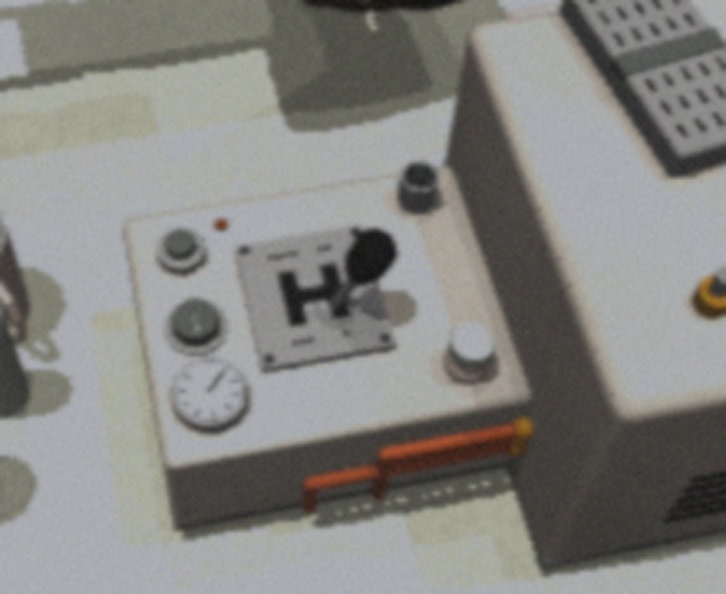

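Run:
```python
from h import *
np.set_printoptions(precision=1,suppress=True)
c=lambda x,y:(210+x/3.3-.35,110+y/3.3-.35)
s=lambda x,y:(240+x/3.3-.35,110+y/3.3-.35)
F={"but":(-65,-100,177,c(488,308),s(181,242)),"dial":(8,-100,173,c(470,223),s(195,320)),"gauge":(75,-100,171,c(452,146),s(210,394))}
A=[];B=[]
for k,(x,y,z,p,q) in F.items():
    a=back("top",p,z);b=back("scene",q,z);print(k,a,b); A+=[a[:2],b[:2]];B+=[(x,y)]*2
for p,q in zip([(285,208),(398,185),(425,310),(311,334)],[(385,339),(267,360),(243,250),(356,232)]): print(back("top",c(*p),163),back("scene",s(*q),163))
for p,q in [((358,258),(319,294))]:
    a=back("top",c(*p),163);b=back("scene",s(*q),163);print("H",a,b);A+=[a[:2],b[:2]]*2;B+=[(0,0)]*4
A=np.array(A);B=np.array(B,float)
def fit(A,B):
    za=A.mean(0);zb=B.mean(0);a=(A-za)@[1,1j];b=(B-zb)@[1,1j];th=np.angle(np.sum(a*b.conj()))
    R=np.array([[np.cos(th),-np.sin(th)],[np.sin(th),np.cos(th)]]);return th,R,za-R@zb
th,R,t=fit(A,B);print(np.degrees(th),t,(A-t)@R-B)
for kz in (229,):
  print("knob", (tri([349.6,188.1],[301.6,184.4])[:2]-t)@R)
  for z in (229,235):
    print((back("top",c(297,236),z)[:2]-t)@R,(back("scene",s(370,254),z)[:2]-t)@R)
```

```text
but [ 552.3 -188.3  177. ] [ 554.5 -187.8  177. ]
dial [ 623.4 -175.9  173. ] [ 627.7 -175.2  173. ]
gauge [ 688.3 -163.1  171. ] [ 693.5 -162.5  171. ]
[641.4 -22.5 163. ] [642.3 -22.4 163. ]
[ 658.  -117.4  163. ] [ 659.9 -117.7  163. ]
[ 552.9 -136.8  163. ] [ 554.2 -136.5  163. ]
[535.6 -41.6 163. ] [537.5 -40.3 163. ]
H [597.8 -82.3 163. ] [598.8 -74.  163. ]
10.705136717500336 [598.6 -78.2] [[-0.9  0.5]
 [ 1.3  0.6]
 [-1.8 -0.5]
 [ 2.6 -0.6]
 [-2.6 -0. ]
 [ 2.6 -0.5]
 [-1.6 -3.8]
 [ 1.   4.1]
 [-1.6 -3.8]
 [ 1.   4.1]]
knob [11.4 36.4]
[20.2 40. ] [12.6 40.2]
[19.5 39.8] [16.4 38.8]
```

{"fn": "drive_tool", "kwargs": {"commands": [{"dz": 30, "yaw": 5}, {"dz": 40, "yaw": 6}, {"dz": 40, "yaw": 6}, {"dx": 25, "dy": 31, "yaw": 4}, {"dx": 25, "dy": 31, "yaw": 4}], "grip": 0}}

```text
invalid input
```

{"fn": "drive_tool", "kwargs": {"commands": [{"dx": 25, "dy": 31, "yaw": 4}, {"dx": 25, "dy": 31, "yaw": 4}, {"dx": 25, "dy": 31, "yaw": 4}, {"dx": 25, "dy": 31, "yaw": 4}, {"dx": 25, "dy": 31, "yaw": 4}]}}

```text
invalid input
```

{"fn": "drive_tool", "kwargs": {"commands": [{"dx": 25, "dy": 31, "yaw": 4}, {"dx": 25, "dy": 31, "yaw": 4}, {"dx": 25, "dy": 31, "yaw": 4}, {"dx": 25, "dy": 31, "yaw": 4}, {"dx": 25, "dy": 31, "yaw": 4}]}}

```text
invalid input
```

{"fn": "drive_tool", "kwargs": {"commands": [{"dx": 0, "dy": 0, "dz": 30, "yaw": 5}, {"dx": 0, "dy": 0, "dz": 40, "yaw": 6}, {"dx": 0, "dy": 0, "dz": 40, "yaw": 6}, {"dx": 25, "dy": 31, "dz": 0, "yaw": 4}, {"dx": 25, "dy": 31, "dz": 0, "yaw": 4}], "grip": 0}}

```text
t: 0.92
eef_pos: [249.3, -530.9, 326.6]
tcp_rot: [3.138, 0.002, 0.762]
ft_force: [1.3, 0.1, 0.1]
opening: 0.706
```

{"fn": "drive_tool", "kwargs": {"commands": [{"dx": 25, "dy": 31, "dz": 0, "yaw": 4}, {"dx": 25, "dy": 31, "dz": 0, "yaw": 4}, {"dx": 25, "dy": 31, "dz": 0, "yaw": 4}, {"dx": 25, "dy": 31, "dz": 0, "yaw": 4}, {"dx": 25, "dy": 31, "dz": 0, "yaw": 4}]}}

```text
t: 1.33
eef_pos: [375.3, -373.6, 324.9]
tcp_rot: [3.141, 0.0, 1.113]
ft_force: [0.9, -1.3, -0.7]
opening: 0.36
```

{"fn": "drive_tool", "kwargs": {"commands": [{"dx": 25, "dy": 31, "dz": 0, "yaw": 4}, {"dx": 25, "dy": 31, "dz": 0, "yaw": 4}, {"dx": 25, "dy": 31, "dz": 0, "yaw": 4}, {"dx": 25, "dy": 31, "dz": 0, "yaw": 4}, {"dx": 25, "dy": 31, "dz": 0, "yaw": 4}]}}

```text
t: 1.75
eef_pos: [500.4, -218.5, 324.9]
tcp_rot: [3.141, 0.0, 1.463]
ft_force: [0.2, 0.5, 0.3]
opening: 0.025
```

{"fn": "drive_tool", "kwargs": {"commands": [{"dx": 25, "dy": 31, "dz": 0, "yaw": 4}, {"dx": 25, "dy": 31, "dz": 0, "yaw": 4}, {"dx": 25, "dy": 31, "dz": 0, "yaw": 4}, {"dx": 25, "dy": 31, "dz": 0, "yaw": 4}, {"dx": 25, "dy": 31, "dz": 0, "yaw": 1}]}}

```text
t: 2.17
eef_pos: [625.4, -63.4, 324.8]
tcp_rot: [3.141, 0.0, 1.76]
ft_force: [-0.1, -1.2, 0.5]
opening: 0.005
```

{"fn": "drive_tool", "kwargs": {"commands": [{"dx": 25, "dy": 31, "dz": 0, "yaw": 0}, {"dx": 0, "dy": 0, "dz": -30, "yaw": 0}, {"dx": 0, "dy": 0, "dz": 0, "yaw": 0}]}}

```text
t: 2.42
eef_pos: [648.8, -32.3, 289.8]
tcp_rot: [-3.135, -0.002, 1.759]
ft_force: [-0.4, -0.7, -2.0]
opening: 0.002
```

Run:
```python
from h import *
save("scene","s1.png",(240,80,460,260),3.3); save("top","t1.png",(210,110,430,290),3.3)
print(env.state()["eef_pos"],proj("scene",env.state()["eef_pos"]),proj("top",env.state()["eef_pos"]))
for n in("scene","top"): print([(r["pixel"],r["conf"]) for r in env.place_of("lever_knob",n)])
```

```text
[648.91678258 -34.49393946 294.1475634 ] [355.45745349 187.44587139] [297.64552848 163.53609743]
[([353.1, 186.3], 0.7)]
[]
```

View pics/s1.png

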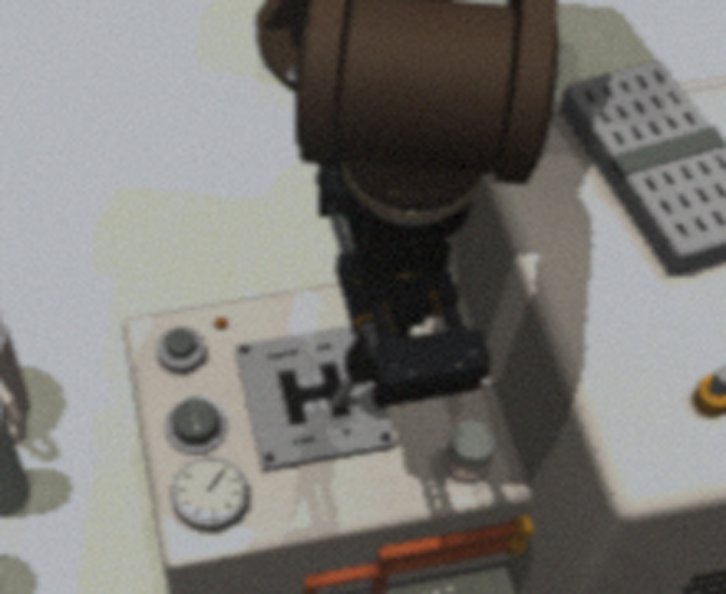

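View pics/t1.png

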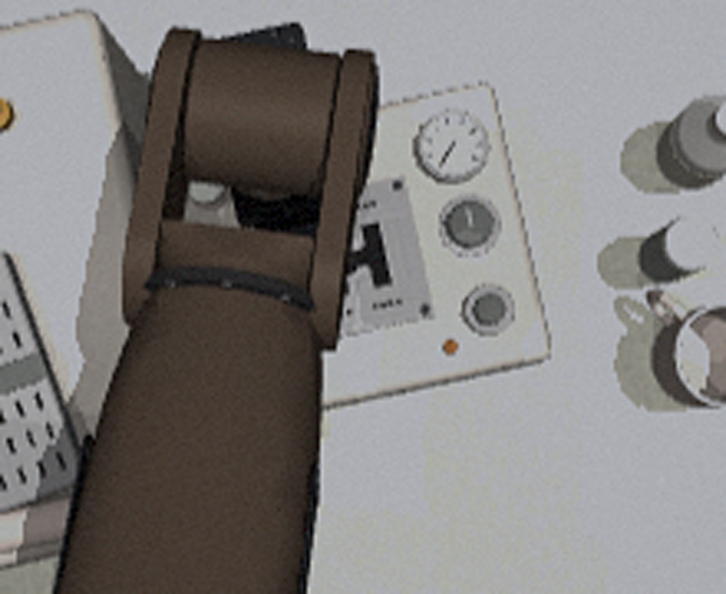

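{"fn": "drive_tool", "kwargs": {"commands": [{"dx": 0, "dy": 0, "dz": -30, "yaw": 0}, {"dx": 0, "dy": 0, "dz": -30, "yaw": 0}, {"dx": 0, "dy": 0, "dz": -20, "yaw": 0}, {"dx": 0, "dy": 0, "dz": 0, "yaw": 0}]}}

```text
t: 2.95
eef_pos: [648.0, -35.3, 212.2]
tcp_rot: [-3.137, -0.001, 1.754]
ft_force: [-0.1, 0.1, 0.1]
opening: 0.004
```

```bash
cat >> h.py <<'E'
C=np.array([598,-79.3]);TH=np.radians(10.7);RM=np.array([[np.cos(TH),-np.sin(TH)],[np.sin(TH),np.cos(TH)]])
def m(w): return (np.array(w[:2])-C)@RM
def w(p): return C+RM@np.array(p,float)
def st():
    s=env.state();print("t",round(s["t"],2),"eef",s["eef_pos"].round(1),"mach",m(s["eef_pos"]).round(1),"F mach",(s["ft_force"][:2]@RM).round(1),s["ft_force"].round(1),"op",round(s["opening"],3))
E
python3 - <<'E'
from h import *
st();save("scene","s2.png",(240,80,460,260),3.3)
E
```

```text
t 2.95 eef [648.  -35.3 212.2] mach [57.3 33.9] F mach [-0.1  0.1] [-0.1  0.1  0.1] op 0.004
```

View pics/s2.png

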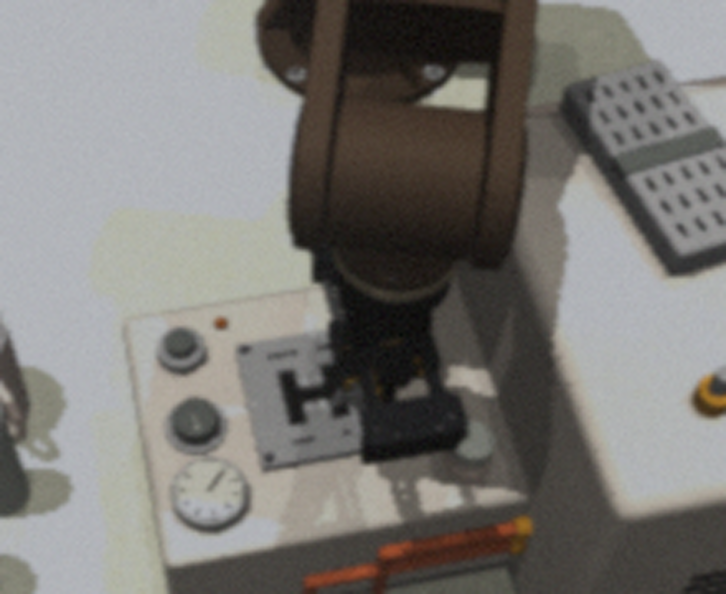

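{"fn": "drive_tool", "kwargs": {"commands": [{"dx": -4, "dy": -0.75, "dz": 0, "yaw": 0}, {"dx": -4, "dy": -0.75, "dz": 0, "yaw": 0}, {"dx": -3, "dy": -0.5, "dz": 0, "yaw": 0}, {"dx": -2, "dy": -0.4, "dz": 0, "yaw": 0}, {"dx": -2, "dy": -0.4, "dz": 0, "yaw": 0}]}}

```text
t: 3.42
eef_pos: [634.7, -37.3, 216.0]
tcp_rot: [3.139, 0.001, 1.756]
ft_force: [1.6, -0.1, 0.3]
opening: 0.005
```

```bash
python3 -c "
from h import *
st()"
```

```text
t 3.42 eef [634.7 -37.3 216. ] mach [43.9 34.5] F mach [ 1.6 -0.4] [ 1.6 -0.1  0.3] op 0.005
```

{"fn": "drive_tool", "kwargs": {"commands": [{"dx": -2, "dy": -0.4, "dz": 0, "yaw": 0}, {"dx": -2, "dy": -0.4, "dz": 0, "yaw": 0}, {"dx": -2, "dy": -0.4, "dz": 0, "yaw": 0}]}}

```text
t: 3.67
eef_pos: [628.4, -38.3, 214.8]
tcp_rot: [3.141, 0.0, 1.756]
ft_force: [1.9, 0.2, 2.2]
opening: 0.005
```

{"fn": "drive_tool", "kwargs": {"commands": [{"dx": -2, "dy": -0.4, "dz": 0, "yaw": 0}, {"dx": -2, "dy": -0.4, "dz": 0, "yaw": 0}, {"dx": 0, "dy": 0, "dz": 0, "yaw": 0}]}}

```text
t: 3.92
eef_pos: [624.1, -39.2, 214.6]
tcp_rot: [-3.141, -0.0, 1.756]
ft_force: [0.9, 1.3, 1.4]
opening: 0.004
```

Run:
```python
from h import *
st();save("scene","s3.png",(240,80,460,260),3.3)
```

```text
t 3.92 eef [624.1 -39.2 214.6] mach [33.1 34.6] F mach [1.1 1.2] [0.9 1.3 1.4] op 0.004
```

View pics/s3.png

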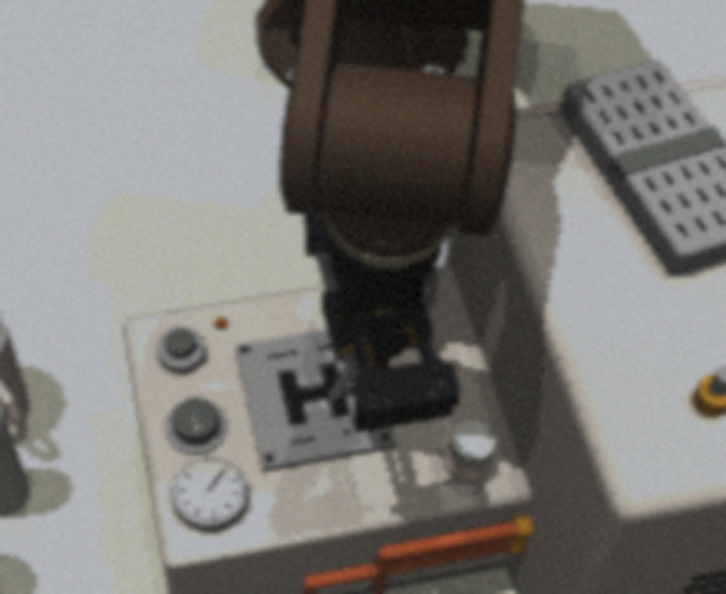

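{"fn": "drive_tool", "kwargs": {"commands": [{"dx": -2, "dy": -0.4, "dz": 0, "yaw": 0}, {"dx": -2, "dy": -0.4, "dz": 0, "yaw": 0}, {"dx": 0, "dy": 0, "dz": 0, "yaw": 0}]}}

```text
t: 4.22
eef_pos: [620.1, -40.0, 214.6]
tcp_rot: [-3.141, -0.0, 1.756]
ft_force: [1.7, 0.2, 0.9]
opening: 0.008
```

Run:
```python
from h import *
st();save("scene","s4.png",(300,170,380,230),10);save("top","t4.png",(280,150,360,210),10)
```

```text
t 4.22 eef [620.1 -40.  214.6] mach [29.  34.5] F mach [ 1.8 -0.1] [1.7 0.2 0.9] op 0.008
```

View pics/s4.png

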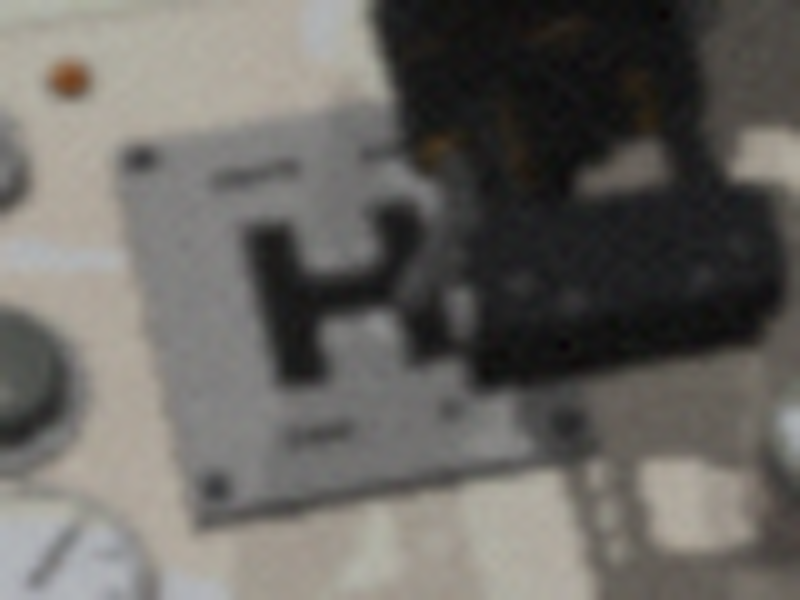

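{"fn": "drive_tool", "kwargs": {"commands": [{"dx": 8, "dy": 1.5, "dz": 0, "yaw": 0}, {"dx": 10, "dy": 2, "dz": 0, "yaw": 0}, {"dx": -3.7, "dy": 20, "dz": 0, "yaw": 0}, {"dx": -3.7, "dy": 20, "dz": -3, "yaw": 0}, {"dx": -16, "dy": -3, "dz": -3, "yaw": 0}]}}

```text
t: 4.73
eef_pos: [616.3, 3.3, 208.0]
tcp_rot: [3.141, -0.001, 1.758]
ft_force: [-0.1, 0.0, -0.2]
opening: 0.006
```

{"fn": "drive_tool", "kwargs": {"commands": [{"dx": -16, "dy": -3, "dz": 0, "yaw": 0}, {"dx": -14, "dy": -2.6, "dz": 0, "yaw": 0}, {"dx": 0, "dy": 0, "dz": 0, "yaw": 0}, {"dx": 0, "dy": 0, "dz": 0, "yaw": 0}]}}

```text
t: 5.07
eef_pos: [585.5, -5.0, 208.9]
tcp_rot: [3.141, 0.0, 1.756]
ft_force: [0.5, 0.1, 0.1]
opening: 0.005
```

Run:
```python
from h import *
st();save("scene","s5.png",(300,170,380,230),10);save("top","t5.png",(210,110,430,290),3.3)
```

```text
t 5.07 eef [585.5  -5.  208.9] mach [ 1.5 75.3] F mach [0.5 0.1] [0.5 0.1 0.1] op 0.005
```

View pics/s5.png

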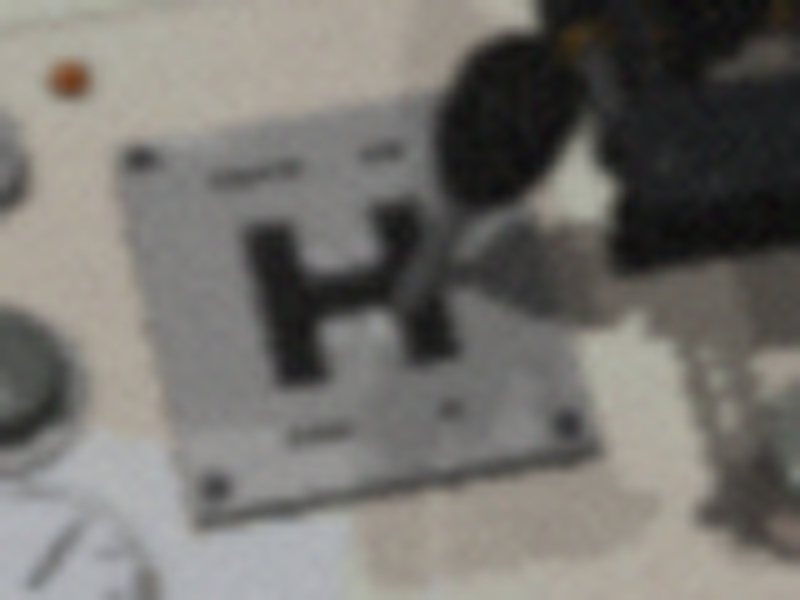

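View pics/t5.png

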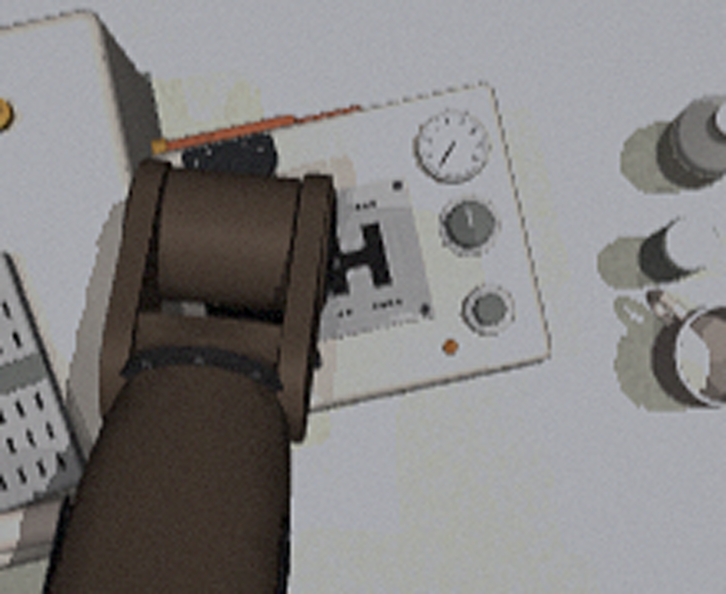

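```bash
cat >> h.py <<'E'
def pt(across,fore,L,order=0):
    # approx direction
    tx,ty=np.tan(fore),-np.tan(across); d=np.array([tx,ty,1]);d/=np.linalg.norm(d)
    p=d*L; xy=w(p[:2]); return np.array([*xy,90+p[2]])
E
python3 - <<'E'
from h import *
for f in(-.06,-.03,0,.03,.06,.1):
    print(f,[((proj("scene",pt(-.25,f,L))-[300,170])*10).round(0) for L in (76,100,127,150,173)])
E
```

```text
-0.06 [array([407., 259.]), array([431., 205.]), array([459., 142.]), array([483.,  86.]), array([509.,  28.])]
-0.03 [array([409., 265.]), array([434., 213.]), array([462., 153.]), array([487.,  99.]), array([514.,  43.])]
0 [array([411., 272.]), array([436., 222.]), array([465., 164.]), array([492., 113.]), array([519.,  59.])]
0.03 [array([413., 279.]), array([439., 231.]), array([469., 176.]), array([496., 126.]), array([523.,  75.])]
0.06 [array([415., 286.]), array([441., 241.]), array([472., 188.]), array([499., 141.]), array([528.,  92.])]
0.1 [array([417., 295.]), array([444., 253.]), array([476., 204.]), array([504., 160.]), array([534., 115.])]
```

{"fn": "drive_tool", "kwargs": {"commands": [{"dx": 0.6, "dy": -3, "dz": 0, "yaw": 0}, {"dx": 0.6, "dy": -3, "dz": 0, "yaw": 0}, {"dx": 0.6, "dy": -3, "dz": 0, "yaw": 0}, {"dx": 0.6, "dy": -3, "dz": 0, "yaw": 0}]}}

```text
t: 5.5
eef_pos: [587.8, -17.2, 208.7]
tcp_rot: [3.141, -0.0, 1.756]
ft_force: [0.4, 3.1, 1.0]
opening: 0.005
```

{"fn": "drive_tool", "kwargs": {"commands": [{"dx": 0.6, "dy": -3, "dz": 0, "yaw": 0}, {"dx": 0.6, "dy": -3, "dz": 0, "yaw": 0}, {"dx": 0.6, "dy": -3, "dz": 0, "yaw": 0}, {"dx": 0.6, "dy": -3, "dz": 0, "yaw": 0}]}}

```text
t: 5.83
eef_pos: [589.9, -29.4, 208.7]
tcp_rot: [3.141, 0.0, 1.756]
ft_force: [-0.5, 1.8, 1.0]
opening: 0.005
```

Run:
```python
from h import *
st();save("scene","s6.png",(300,170,380,230),10)
```

```text
t 5.83 eef [589.9 -29.4 208.7] mach [ 1.3 50.5] F mach [-0.2  1.9] [-0.5  1.8  1. ] op 0.005
```

View pics/s6.png

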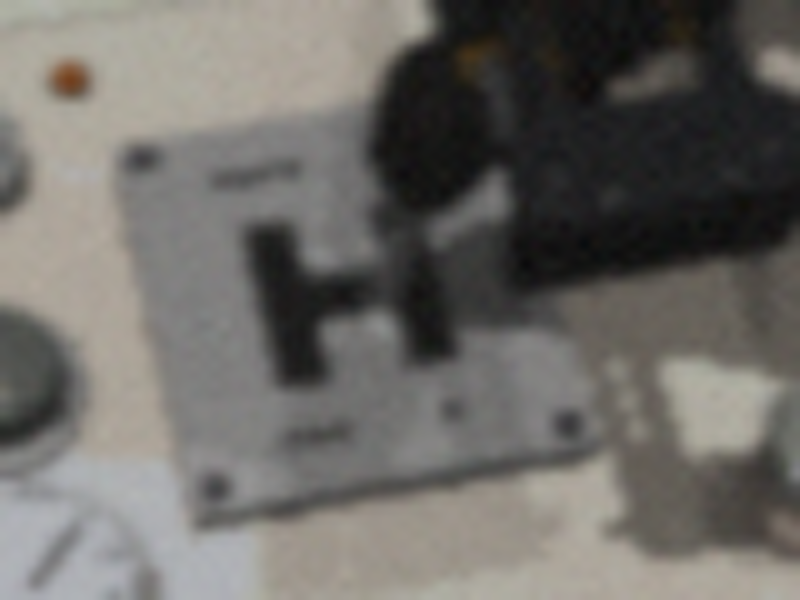

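The lever is following: the knob is now at crop (435,125) and the stalk is entering the cross channel. I'll keep going.

{"fn": "drive_tool", "kwargs": {"commands": [{"dx": 0.6, "dy": -3, "dz": 0, "yaw": 0}, {"dx": 0.6, "dy": -3, "dz": 0, "yaw": 0}, {"dx": 0.6, "dy": -3, "dz": 0, "yaw": 0}, {"dx": 0.6, "dy": -3, "dz": 0, "yaw": 0}]}}

```text
t: 6.22
eef_pos: [592.3, -41.3, 208.7]
tcp_rot: [3.141, 0.0, 1.756]
ft_force: [-0.3, 2.7, 1.8]
opening: 0.006
```

{"fn": "drive_tool", "kwargs": {"commands": [{"dx": 0.6, "dy": -3, "dz": 0, "yaw": 0}, {"dx": 0.6, "dy": -3, "dz": 0, "yaw": 0}, {"dx": 0.6, "dy": -3, "dz": 0, "yaw": 0}, {"dx": 0.6, "dy": -3, "dz": 0, "yaw": 0}]}}

```text
t: 6.55
eef_pos: [594.7, -53.3, 208.7]
tcp_rot: [3.142, -0.0, 1.756]
ft_force: [-0.8, 2.6, 0.8]
opening: 0.003
```

Run:
```python
from h import *
st();save("scene","s7.png",(300,170,380,230),10)
```

```text
t 6.55 eef [594.7 -53.3 208.7] mach [ 1.6 26.1] F mach [-0.3  2.7] [-0.8  2.6  0.8] op 0.003
```

View pics/s7.png

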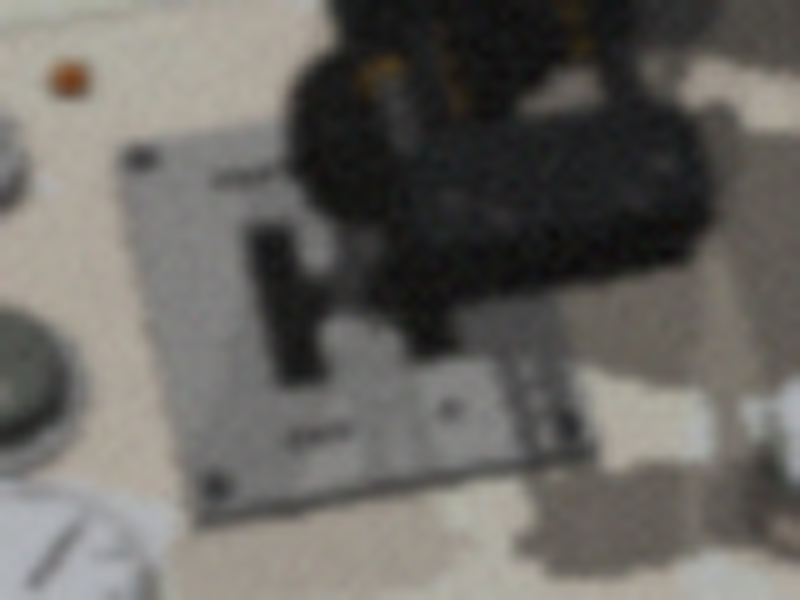

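{"fn": "drive_tool", "kwargs": {"commands": [{"dx": 0.6, "dy": -3, "dz": 0, "yaw": 0}, {"dx": 0.6, "dy": -3, "dz": 0, "yaw": 0}, {"dx": 0.6, "dy": -3, "dz": 0, "yaw": 0}, {"dx": 0.6, "dy": -3, "dz": 0, "yaw": 0}]}}

```text
t: 6.93
eef_pos: [597.1, -65.3, 208.7]
tcp_rot: [3.142, -0.0, 1.756]
ft_force: [-0.8, 2.5, 2.3]
opening: 0.004
```

{"fn": "drive_tool", "kwargs": {"commands": [{"dx": 0.6, "dy": -3, "dz": 0, "yaw": 0}, {"dx": 0.6, "dy": -3, "dz": 0, "yaw": 0}, {"dx": 0.4, "dy": -2, "dz": 0, "yaw": 0}, {"dx": 0.4, "dy": -2, "dz": 0, "yaw": 0}]}}

```text
t: 7.27
eef_pos: [599.0, -75.3, 208.5]
tcp_rot: [-3.141, -0.0, 1.756]
ft_force: [-0.1, 1.2, 0.5]
opening: 0.005
```

{"fn": "drive_tool", "kwargs": {"commands": [{"dx": 0.4, "dy": -2, "dz": 0, "yaw": 0}, {"dx": 0.4, "dy": -2, "dz": 0, "yaw": 0}, {"dx": 0, "dy": 0, "dz": 0, "yaw": 0}]}}

```text
t: 7.52
eef_pos: [599.8, -79.4, 208.4]
tcp_rot: [-3.141, -0.0, 1.756]
ft_force: [-1.0, 2.0, -0.2]
opening: 0.002
```

Run:
```python
from h import *
st();save("scene","s8.png",(280,170,360,230),10)
for f in(-.06,0,.06):
    print(f,[((proj("scene",pt(.25,f,L))-[280,170])*10).round(0) for L in (76,100,127,150,173)])
```

```text
t 7.52 eef [599.8 -79.4 208.4] mach [ 1.8 -0.4] F mach [-0.6  2.1] [-1.   2.  -0.2] op 0.002
-0.06 [array([473., 283.]), array([451., 236.]), array([425., 182.]), array([402., 134.]), array([378.,  84.])]
0 [array([476., 296.]), array([455., 254.]), array([430., 205.]), array([409., 162.]), array([386., 116.])]
0.06 [array([480., 310.]), array([460., 273.]), array([436., 229.]), array([416., 190.]), array([394., 150.])]
```

View pics/s8.png

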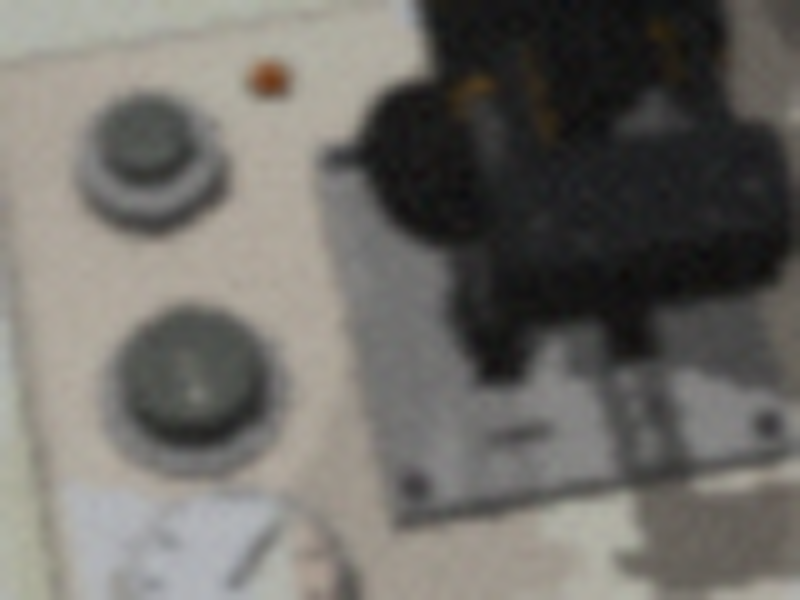

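{"fn": "drive_tool", "kwargs": {"commands": [{"dx": 0.4, "dy": -2, "dz": 0, "yaw": 0}, {"dx": 0.2, "dy": -1, "dz": 0, "yaw": 0}, {"dx": 0, "dy": 0, "dz": 0, "yaw": 0}]}}

```text
t: 7.82
eef_pos: [600.5, -82.2, 208.6]
tcp_rot: [-3.142, -0.0, 1.756]
ft_force: [-0.4, 1.1, -0.7]
opening: 0.005
```

{"fn": "drive_tool", "kwargs": {"commands": [{"dx": 0.2, "dy": -1, "dz": 0, "yaw": 0}, {"dx": 0.2, "dy": -1, "dz": 0, "yaw": 0}, {"dx": 0, "dy": 0, "dz": 0, "yaw": 0}]}}

```text
t: 8.07
eef_pos: [600.9, -84.2, 208.7]
tcp_rot: [3.141, 0.0, 1.756]
ft_force: [-1.1, 0.8, -0.8]
opening: 0.004
```

{"fn": "drive_tool", "kwargs": {"commands": [{"dx": 0.2, "dy": -1, "dz": 0, "yaw": 0}, {"dx": 0, "dy": 0, "dz": 0, "yaw": 0}, {"dx": -2, "dy": 12, "dz": 0, "yaw": 0}, {"dx": -25, "dy": -4.6, "dz": 0, "yaw": 0}, {"dx": -25, "dy": -4.6, "dz": 0, "yaw": 0}]}}

```text
t: 8.48
eef_pos: [548.8, -81.3, 208.4]
tcp_rot: [3.141, 0.0, 1.757]
ft_force: [-0.3, -1.3, 0.2]
opening: 0.004
```

{"fn": "drive_tool", "kwargs": {"commands": [{"dx": 4, "dy": -21, "dz": 0, "yaw": 0}, {"dx": 4, "dy": -22, "dz": 0, "yaw": 0}, {"dx": 0, "dy": 0, "dz": 0, "yaw": 0}]}}

```text
t: 8.73
eef_pos: [557.6, -127.4, 209.2]
tcp_rot: [3.14, 0.002, 1.755]
ft_force: [-1.0, -0.1, -0.0]
opening: 0.004
```

Run:
```python
from h import *
st();save("scene","s9.png",(280,170,360,230),10)
```

```text
t 8.73 eef [ 557.6 -127.4  209.2] mach [-48.6 -39.7] F mach [-1.   0.1] [-1.  -0.1 -0. ] op 0.004
```

View pics/s9.png

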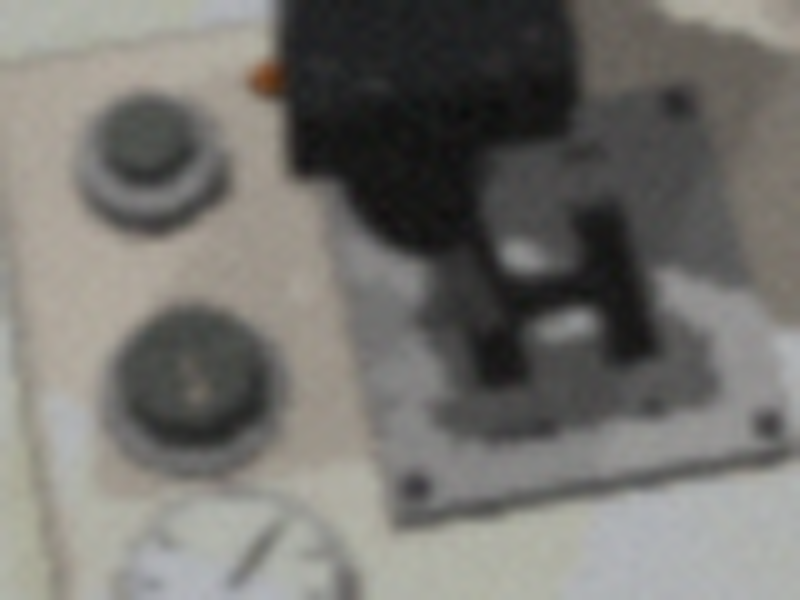

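{"fn": "drive_tool", "kwargs": {"commands": [{"dx": 4, "dy": 1, "dz": 0, "yaw": 0}, {"dx": 4, "dy": 1, "dz": 0, "yaw": 0}, {"dx": 4, "dy": 1, "dz": 0, "yaw": 0}, {"dx": 3, "dy": 0.6, "dz": 0, "yaw": 0}, {"dx": 3, "dy": 0.6, "dz": 0, "yaw": 0}]}}

```text
t: 9.2
eef_pos: [575.5, -120.4, 208.6]
tcp_rot: [3.142, -0.0, 1.757]
ft_force: [0.7, -0.1, 0.1]
opening: 0.006
```

{"fn": "drive_tool", "kwargs": {"commands": [{"dx": 3, "dy": 0.6, "dz": 0, "yaw": 0}, {"dx": 3, "dy": 0.6, "dz": 0, "yaw": 0}, {"dx": 3, "dy": 0.6, "dz": 0, "yaw": 0}, {"dx": 3, "dy": 0.6, "dz": 0, "yaw": 0}]}}

```text
t: 9.53
eef_pos: [587.3, -118.6, 208.7]
tcp_rot: [-3.141, 0.0, 1.756]
ft_force: [-1.7, -0.0, 0.2]
opening: 0.008
```

Run:
```python
from h import *
st();save("scene","s10.png",(280,170,360,230),10)
```

```text
t 9.53 eef [ 587.3 -118.6  208.7] mach [-17.8 -36.6] F mach [-1.6  0.3] [-1.7 -0.   0.2] op 0.008
```

View pics/s10.png

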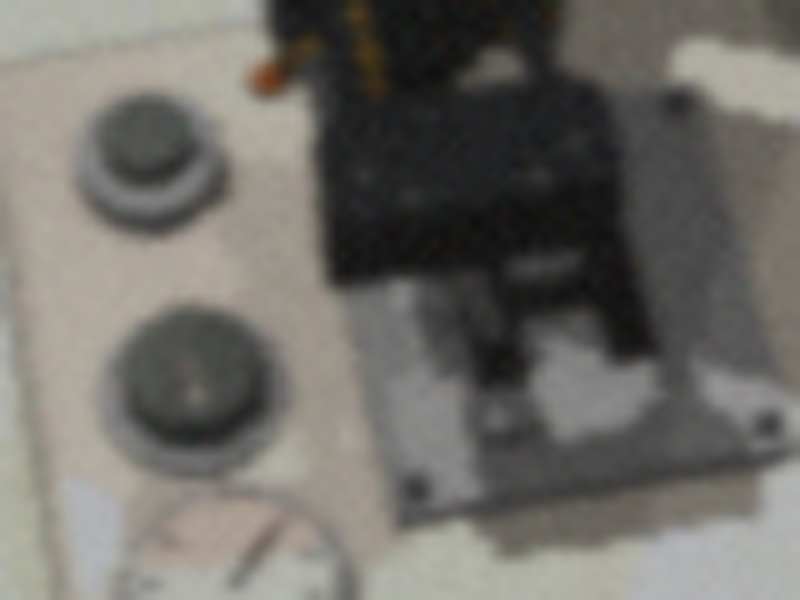

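{"fn": "drive_tool", "kwargs": {"commands": [{"dx": 3, "dy": 0.6, "dz": 0, "yaw": 0}, {"dx": 3, "dy": 0.6, "dz": 0, "yaw": 0}, {"dx": 3, "dy": 0.6, "dz": 0, "yaw": 0}]}}

```text
t: 9.83
eef_pos: [596.3, -116.9, 208.7]
tcp_rot: [3.142, 0.0, 1.756]
ft_force: [-1.4, -0.3, 2.7]
opening: 0.003
```

{"fn": "drive_tool", "kwargs": {"commands": [{"dx": 3, "dy": 0.6, "dz": 0, "yaw": 0}, {"dx": 2, "dy": 0.4, "dz": 0, "yaw": 0}, {"dx": 2, "dy": 0.4, "dz": 0, "yaw": 0}]}}

```text
t: 10.08
eef_pos: [603.3, -115.4, 208.6]
tcp_rot: [3.142, 0.0, 1.756]
ft_force: [-1.3, -1.1, 1.7]
opening: 0.006
```

{"fn": "drive_tool", "kwargs": {"commands": [{"dx": 2, "dy": 0.4, "dz": 0, "yaw": 0}, {"dx": 2, "dy": 0.4, "dz": 0, "yaw": 0}, {"dx": 0, "dy": 0, "dz": 0, "yaw": 0}]}}

```text
t: 10.33
eef_pos: [607.4, -114.5, 208.5]
tcp_rot: [3.142, -0.0, 1.756]
ft_force: [-1.1, -0.4, 0.6]
opening: 0.004
```

Run:
```python
from h import *
st();save("scene","s11.png",(280,170,360,230),10)
for f in(.2,.26,.29):
    print(f,[((proj("scene",pt(.25,f,L))-[280,170])*10).round(0) for L in (76,100,127,150,173)])
```

```text
t 10.33 eef [ 607.4 -114.5  208.5] mach [  2.6 -36.4] F mach [-1.2 -0.2] [-1.1 -0.4  0.6] op 0.004
0.2 [array([489., 344.]), array([472., 318.]), array([452., 288.]), array([434., 261.]), array([416., 233.])]
0.26 [array([493., 359.]), array([478., 338.]), array([459., 314.]), array([443., 293.]), array([426., 270.])]
0.29 [array([495., 367.]), array([480., 349.]), array([463., 328.]), array([448., 309.]), array([432., 289.])]
```

View pics/s11.png

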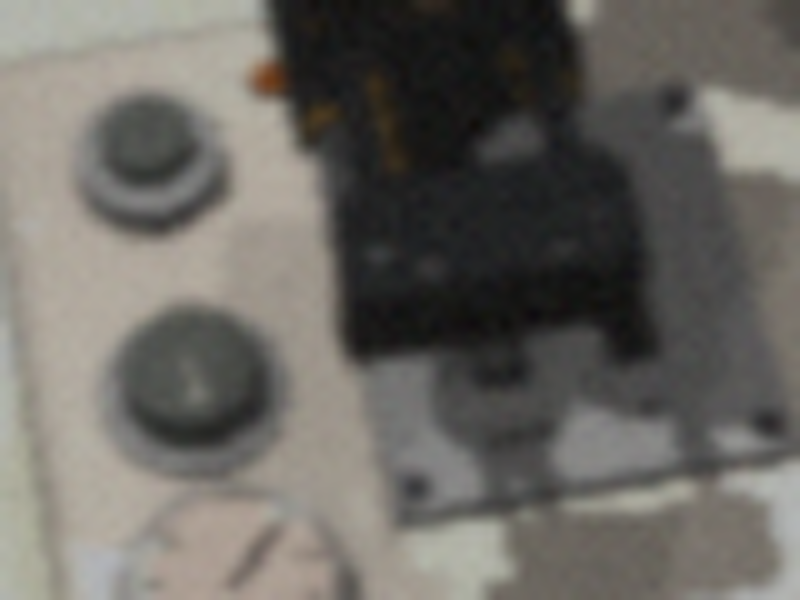

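{"fn": "drive_tool", "kwargs": {"commands": [{"dx": 1, "dy": 0.2, "dz": 0, "yaw": 0}, {"dx": 1, "dy": 0.2, "dz": 0, "yaw": 0}, {"dx": 0, "dy": 0, "dz": 0, "yaw": 0}]}}

```text
t: 10.63
eef_pos: [609.1, -114.2, 208.5]
tcp_rot: [-3.141, -0.0, 1.756]
ft_force: [-0.4, -0.4, -0.2]
opening: 0.007
```

{"fn": "drive_tool", "kwargs": {"commands": [{"dx": 1, "dy": 0.2, "dz": 0, "yaw": 0}, {"dx": 1, "dy": 0.2, "dz": 0, "yaw": 0}, {"dx": 0, "dy": 0, "dz": 0, "yaw": 0}]}}

```text
t: 10.88
eef_pos: [611.2, -113.8, 208.7]
tcp_rot: [3.141, 0.0, 1.756]
ft_force: [-1.7, -0.8, -0.7]
opening: 0.006
```

{"fn": "drive_tool", "kwargs": {"commands": [{"dx": 1, "dy": 0.2, "dz": 0, "yaw": 0}, {"dx": 0, "dy": 0, "dz": 0, "yaw": 0}]}}

```text
t: 11.05
eef_pos: [612.2, -113.6, 208.7]
tcp_rot: [3.141, 0.0, 1.756]
ft_force: [-1.6, -0.8, -0.1]
opening: 0.005
```

{"fn": "drive_tool", "kwargs": {"commands": [{"dx": 1, "dy": 0.2, "dz": 0, "yaw": 0}, {"dx": 0, "dy": 0, "dz": 0, "yaw": 0}]}}

```text
t: 11.22
eef_pos: [613.2, -113.4, 208.7]
tcp_rot: [3.141, 0.0, 1.756]
ft_force: [-1.3, -0.4, -0.4]
opening: 0.005
```

{"fn": "drive_tool", "kwargs": {"commands": [{"dx": 1, "dy": 0.2, "dz": 0, "yaw": 0}, {"dx": 0, "dy": 0, "dz": 0, "yaw": 0}]}}

```text
t: 11.38
eef_pos: [614.2, -113.2, 208.7]
tcp_rot: [3.141, 0.0, 1.756]
ft_force: [-2.2, 0.3, -0.9]
opening: 0.002
```

Run:
```python
from h import *
st();save("scene","s12.png",(280,170,360,230),10)
```

```text
t 11.38 eef [ 614.2 -113.2  208.7] mach [  9.6 -36.3] F mach [-2.1  0.7] [-2.2  0.3 -0.9] op 0.002
```

View pics/s12.png

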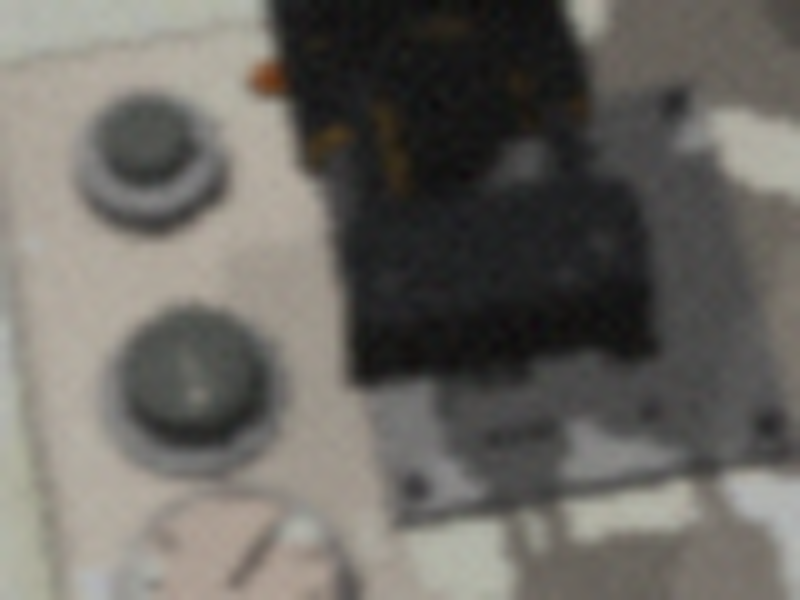

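{"fn": "drive_tool", "kwargs": {"commands": [{"dx": 1, "dy": 0.2, "dz": 0, "yaw": 0}, {"dx": 0, "dy": 0, "dz": 0, "yaw": 0}]}}

```text
t: 11.6
eef_pos: [615.2, -113.0, 208.7]
tcp_rot: [3.141, 0.0, 1.756]
ft_force: [-1.3, 0.3, 0.5]
opening: 0.003
```

{"fn": "drive_tool", "kwargs": {"commands": [{"dx": 1, "dy": 0.2, "dz": 0, "yaw": 0}, {"dx": 0, "dy": 0, "dz": 0, "yaw": 0}]}}

```text
t: 11.77
eef_pos: [616.2, -112.8, 208.6]
tcp_rot: [3.141, 0.0, 1.756]
ft_force: [-1.4, 0.3, -0.6]
opening: 0.006
```

{"fn": "drive_tool", "kwargs": {"commands": [{"dx": 1, "dy": 0.2, "dz": 0, "yaw": 0}, {"dx": 0, "dy": 0, "dz": 0, "yaw": 0}]}}

```text
t: 11.93
eef_pos: [617.2, -112.6, 208.7]
tcp_rot: [3.141, 0.0, 1.756]
ft_force: [-1.7, 0.4, 0.0]
opening: 0.006
```

{"fn": "drive_tool", "kwargs": {"commands": [{"dx": 1, "dy": 0.2, "dz": 0, "yaw": 0}, {"dx": 0, "dy": 0, "dz": 0, "yaw": 0}]}}

```text
t: 12.1
eef_pos: [618.2, -112.4, 208.6]
tcp_rot: [3.141, 0.0, 1.756]
ft_force: [-1.4, -0.5, -0.2]
opening: 0.003
```

{"fn": "drive_tool", "kwargs": {"commands": [{"dx": 1, "dy": 0.2, "dz": 0, "yaw": 0}, {"dx": 0, "dy": 0, "dz": 0, "yaw": 0}]}}

```text
t: 12.27
eef_pos: [619.0, -112.2, 208.6]
tcp_rot: [-3.141, -0.0, 1.756]
ft_force: [-2.0, -0.3, -0.5]
opening: 0.006
```

{"fn": "drive_tool", "kwargs": {"commands": [{"dx": -15, "dy": -2.8, "dz": 0, "yaw": 0}, {"dx": -30, "dy": -5.6, "dz": 0, "yaw": 0}, {"dx": -30, "dy": -5.6, "dz": 0, "yaw": 0}, {"dx": 0, "dy": 0, "dz": 0, "yaw": 0}]}}

```text
t: 12.6
eef_pos: [540.4, -126.4, 208.9]
tcp_rot: [-3.14, -0.0, 1.755]
ft_force: [0.7, -0.5, 1.6]
opening: 0.008
```

Run:
```python
from h import *
st();save("scene","s13.png",(280,170,360,230),10);
for f in(.2,.26,.29):
    print(f,[((proj("scene",pt(.25,f,L))-[280,170])*10).round(0) for L in (76,100,127,150,173)])
```

```text
t 12.6 eef [ 540.4 -126.4  208.9] mach [-65.3 -35.6] F mach [ 0.6 -0.6] [ 0.7 -0.5  1.6] op 0.008
0.2 [array([489., 344.]), array([472., 318.]), array([452., 288.]), array([434., 261.]), array([416., 233.])]
0.26 [array([493., 359.]), array([478., 338.]), array([459., 314.]), array([443., 293.]), array([426., 270.])]
0.29 [array([495., 367.]), array([480., 349.]), array([463., 328.]), array([448., 309.]), array([432., 289.])]
```

View pics/s13.png

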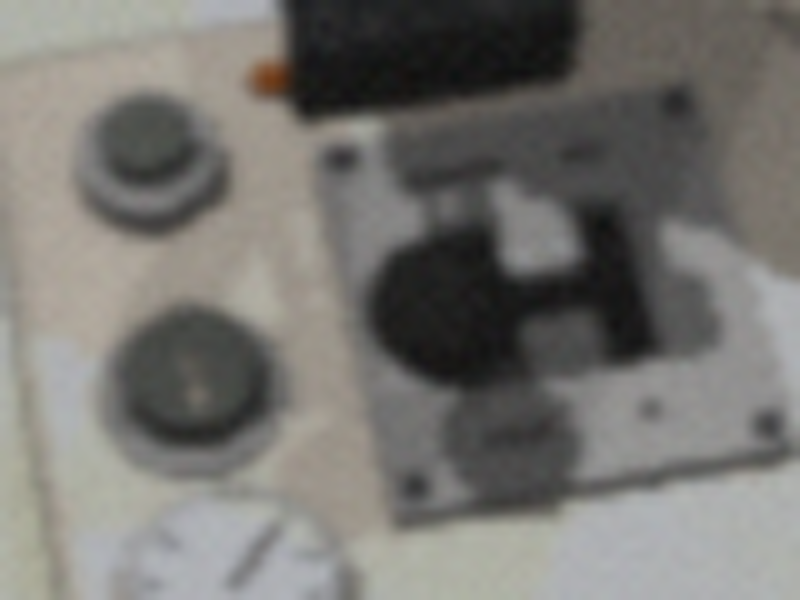

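{"fn": "drive_tool", "kwargs": {"commands": [{"dx": 30, "dy": 5.6, "dz": 0, "yaw": 0}, {"dx": 25, "dy": 4.6, "dz": 0, "yaw": 0}, {"dx": 12, "dy": 2.3, "dz": 0, "yaw": 0}, {"dx": 6, "dy": 1.2, "dz": 0, "yaw": 0}, {"dx": 0, "dy": 0, "dz": 0, "yaw": 0}]}}

```text
t: 13.07
eef_pos: [618.2, -112.2, 208.2]
tcp_rot: [3.142, 0.0, 1.757]
ft_force: [-0.7, -0.5, -1.3]
opening: 0.005
```

{"fn": "drive_tool", "kwargs": {"commands": [{"dx": 2, "dy": 0.4, "dz": 0, "yaw": 0}, {"dx": 1, "dy": 0.2, "dz": 0, "yaw": 0}, {"dx": 0, "dy": 0, "dz": 0, "yaw": 0}]}}

```text
t: 13.32
eef_pos: [619.3, -112.0, 208.5]
tcp_rot: [-3.14, -0.0, 1.756]
ft_force: [-2.5, -1.0, -0.2]
opening: 0.004
```

{"fn": "drive_tool", "kwargs": {"commands": [{"dx": 1, "dy": 0.2, "dz": 0, "yaw": 0}, {"dx": 0, "dy": 0, "dz": 0, "yaw": 0}]}}

```text
t: 13.48
eef_pos: [620.0, -111.9, 208.5]
tcp_rot: [-3.139, -0.001, 1.756]
ft_force: [-6.6, -0.6, -0.1]
opening: 0.001
```

{"fn": "drive_tool", "kwargs": {"commands": [{"dx": 1, "dy": 0.2, "dz": 0, "yaw": 0}, {"dx": 0, "dy": 0, "dz": 0, "yaw": 0}]}}

```text
t: 13.65
eef_pos: [620.4, -111.8, 208.3]
tcp_rot: [-3.138, -0.001, 1.756]
ft_force: [-8.6, -1.2, -0.6]
opening: 0.005
```

{"fn": "drive_tool", "kwargs": {"commands": [{"dx": -10, "dy": -2, "dz": 0, "yaw": 0}, {"dx": -30, "dy": -5.6, "dz": 0, "yaw": 0}, {"dx": -30, "dy": -5.6, "dz": 10, "yaw": 0}, {"dx": 0, "dy": -15, "dz": 20, "yaw": -7}, {"dx": 0, "dy": -15, "dz": 20, "yaw": -7}]}}

```text
t: 14.07
eef_pos: [550.4, -154.8, 259.7]
tcp_rot: [3.141, -0.0, 1.506]
ft_force: [1.5, -1.0, 0.0]
opening: 0.004
```

{"fn": "drive_tool", "kwargs": {"commands": [{"dx": 0, "dy": -15, "dz": 0, "yaw": -7}, {"dx": 0, "dy": -15, "dz": 0, "yaw": -7}, {"dx": 0, "dy": 0, "dz": 0, "yaw": -7}, {"dx": 0, "dy": 0, "dz": 0, "yaw": -7}, {"dx": 0, "dy": 0, "dz": 0, "yaw": -7}]}}

```text
t: 14.48
eef_pos: [551.8, -185.2, 259.1]
tcp_rot: [3.14, -0.001, 0.894]
ft_force: [1.2, -0.4, 0.1]
opening: 0.006
```

{"fn": "drive_tool", "kwargs": {"commands": [{"dx": 0, "dy": 0, "dz": 0, "yaw": -7}, {"dx": 0, "dy": 0, "dz": 0, "yaw": -7}, {"dx": 0, "dy": 0, "dz": 0, "yaw": -7}, {"dx": 0, "dy": 0, "dz": 0, "yaw": -7}, {"dx": 0, "dy": 0, "dz": 0, "yaw": -7}]}}

```text
t: 14.9
eef_pos: [551.9, -184.9, 259.2]
tcp_rot: [3.14, -0.002, 0.284]
ft_force: [0.7, 0.5, 0.1]
opening: 0.005
```

{"fn": "drive_tool", "kwargs": {"commands": [{"dx": 0, "dy": 0, "dz": 0, "yaw": -6}, {"dx": 0, "dy": 0, "dz": 0, "yaw": 0}]}}

```text
t: 15.07
eef_pos: [551.9, -184.9, 259.1]
tcp_rot: [3.141, -0.002, 0.18]
ft_force: [-1.0, 0.2, -0.8]
opening: 0.008
```

Run:
```python
from h import *
st();save("scene","s14.png",(260,150,380,240),6.6);save("top","t14.png",(280,140,400,230),6.6)
for n in("scene","top"): print([(r["pixel"],r["conf"]) for r in env.place_of("start_top",n)],[(r["pixel"],r["conf"]) for r in env.place_of("lever_knob",n)])
```

```text
t 15.07 eef [ 551.9 -184.9  259.1] mach [-64.9 -95.2] F mach [-0.9  0.4] [-1.   0.2 -0.8] op 0.008
[([290.7, 182.5], 0.39)] [([325.0, 202.3], 0.71)]
[] [([325.8, 167.4], 0.73)]
```

View pics/s14.png

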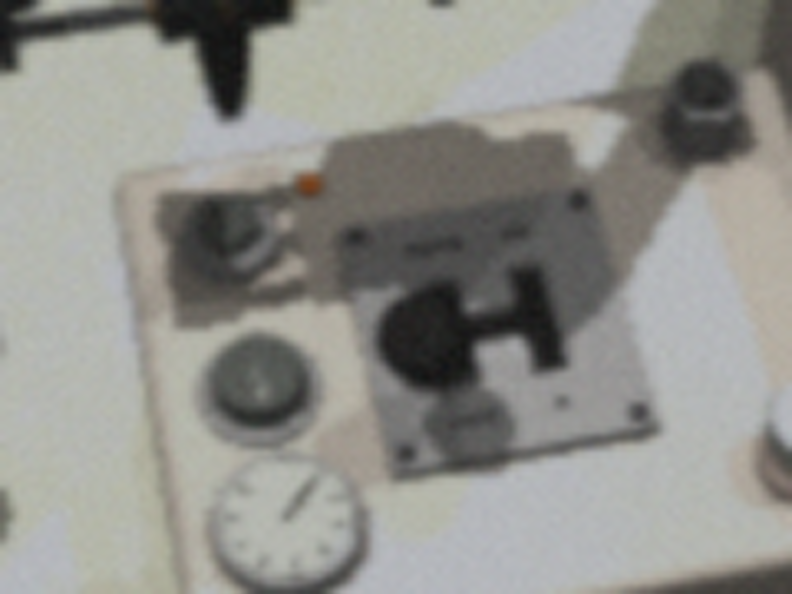

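View pics/t14.png

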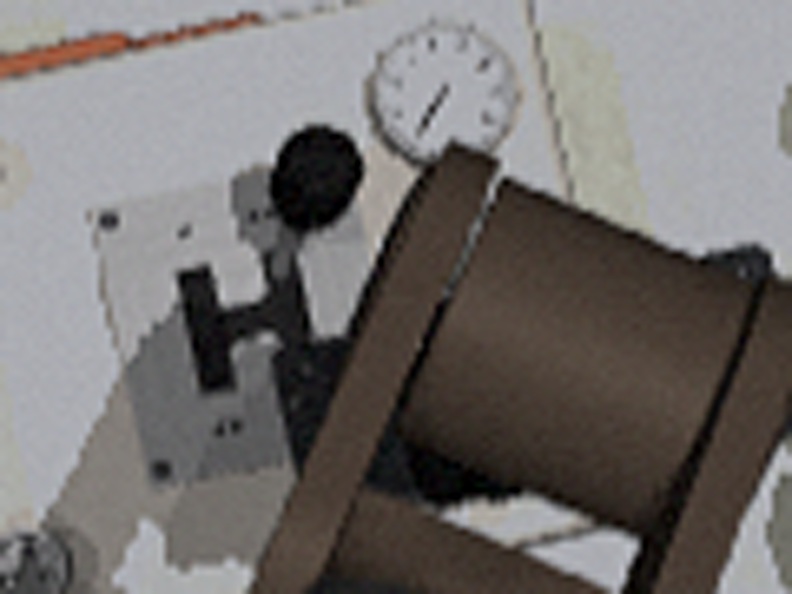

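{"fn": "drive_tool", "kwargs": {"commands": [{"dx": 1, "dy": -3.5, "dz": -20, "yaw": 0}, {"dx": 0, "dy": 0, "dz": -25, "yaw": 0}, {"dx": 0, "dy": 0, "dz": -20, "yaw": 0}, {"dx": 0, "dy": 0, "dz": -10, "yaw": 0}, {"dx": 0, "dy": 0, "dz": 0, "yaw": 0}]}}

```text
t: 15.78
eef_pos: [552.4, -187.9, 181.7]
tcp_rot: [-3.14, 0.003, 0.186]
ft_force: [-0.6, -0.2, 0.5]
opening: 0.002
```

Run:
```python
from h import *
st();save("scene","s15.png",(260,150,340,210),10)
```

```text
t 15.78 eef [ 552.4 -187.9  181.7] mach [-65.  -98.3] F mach [-0.6 -0.1] [-0.6 -0.2  0.5] op 0.002
```

View pics/s15.png

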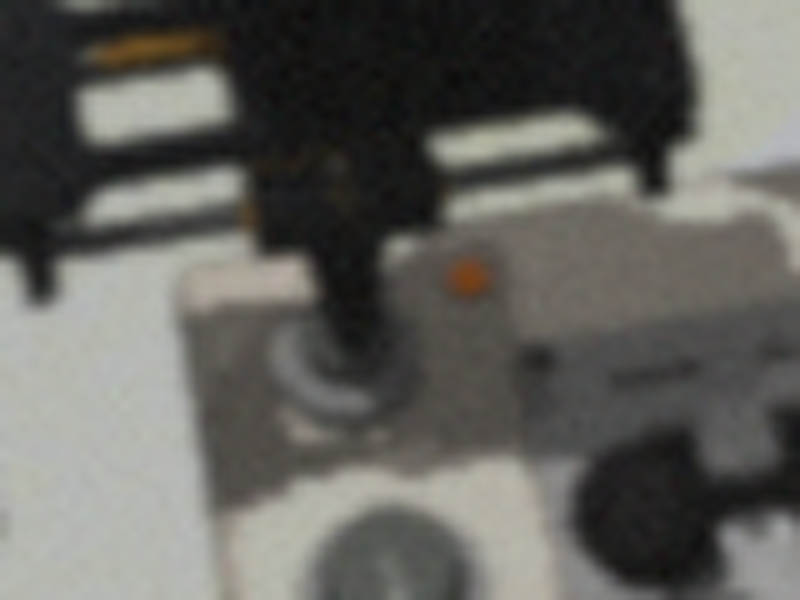

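{"fn": "drive_tool", "kwargs": {"commands": [{"dx": 0, "dy": -1, "dz": -3, "yaw": 0}, {"dx": 0, "dy": 0, "dz": -2, "yaw": 0}, {"dx": 0, "dy": 0, "dz": -2, "yaw": 0}, {"dx": 0, "dy": 0, "dz": 0, "yaw": 0}]}}

```text
t: 16.17
eef_pos: [553.3, -189.4, 177.1]
tcp_rot: [3.141, -0.001, 0.185]
ft_force: [0.6, -1.6, 2.3]
opening: 0.006
```

{"fn": "drive_tool", "kwargs": {"commands": [{"dx": 0, "dy": 0, "dz": -2, "yaw": 0}, {"dx": 0, "dy": 0, "dz": -2, "yaw": 0}, {"dx": 0, "dy": 0, "dz": 0, "yaw": 0}]}}

```text
t: 16.42
eef_pos: [553.3, -189.4, 172.8]
tcp_rot: [3.141, -0.001, 0.185]
ft_force: [0.1, -1.4, 3.5]
opening: 0.007
```

{"fn": "drive_tool", "kwargs": {"commands": [{"dx": 0, "dy": 0, "dz": -1, "yaw": 0}, {"dx": 0, "dy": 0, "dz": -1, "yaw": 0}, {"dx": 0, "dy": 0, "dz": 0, "yaw": 0}]}}

```text
t: 16.67
eef_pos: [553.3, -189.4, 171.3]
tcp_rot: [3.141, -0.001, 0.185]
ft_force: [1.0, -0.3, 6.3]
opening: 0.004
```

{"fn": "drive_tool", "kwargs": {"commands": [{"dx": 0, "dy": 0, "dz": -1, "yaw": 0}, {"dx": 0, "dy": 0, "dz": -1, "yaw": 0}, {"dx": 0, "dy": 0, "dz": 0, "yaw": 0}]}}

```text
t: 16.92
eef_pos: [553.4, -189.4, 171.0]
tcp_rot: [3.14, -0.002, 0.185]
ft_force: [-5.6, 1.9, 23.4]
opening: 0.007
```

{"fn": "drive_tool", "kwargs": {"commands": [{"dx": 0, "dy": 0, "dz": 1.5, "yaw": 0}, {"dx": 0, "dy": 0, "dz": 0, "yaw": 0}, {"dx": 0, "dy": 0, "dz": 15, "yaw": 0}, {"dx": 0, "dy": 0, "dz": 35, "yaw": 0}, {"dx": 0, "dy": 0, "dz": 35, "yaw": 0}]}}

```text
t: 17.33
eef_pos: [552.3, -188.8, 254.9]
tcp_rot: [-3.139, 0.003, 0.185]
ft_force: [0.6, 0.5, 0.9]
opening: 0.001
```

{"fn": "drive_tool", "kwargs": {"commands": [{"dx": -20, "dy": 0, "dz": 30, "yaw": 0}, {"dx": -30, "dy": 0, "dz": 0, "yaw": 0}, {"dx": -30, "dy": -10, "dz": 0, "yaw": 0}, {"dx": 0, "dy": 0, "dz": 0, "yaw": 0}, {"dx": 0, "dy": 0, "dz": 0, "yaw": 0}]}}

```text
t: 17.75
eef_pos: [472.2, -199.4, 285.4]
tcp_rot: [3.141, -0.0, 0.184]
ft_force: [0.3, 0.2, -0.5]
opening: 0.001
```

Run:
```python
from h import *
st();save("scene","s16.png",(260,150,380,240),6.6);save("top","t16.png",(210,110,430,290),3.3)
```

```text
t 17.75 eef [ 472.2 -199.4  285.4] mach [-145.9  -94.7] F mach [0.3 0.1] [ 0.3  0.2 -0.5] op 0.001
```

View pics/s16.png

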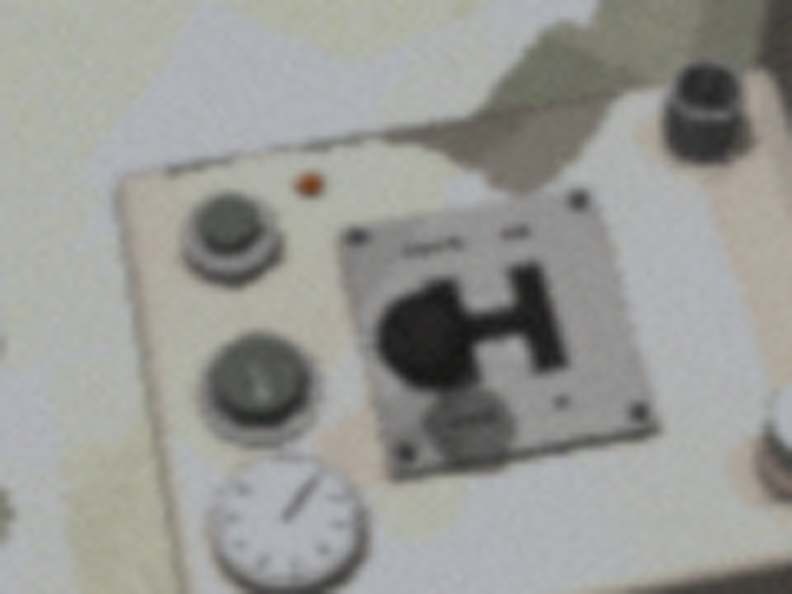

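View pics/t16.png

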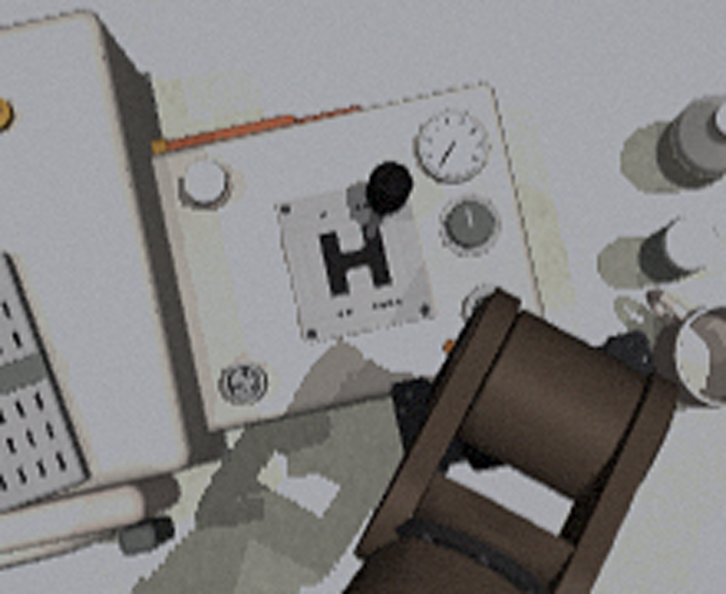

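Run:
```python
from h import *
print(m(back("top",(210+390/3.3-.35,110+187/3.3-.35),236)), [m(back("top",(210+390/3.3-.35,110+187/3.3-.35),z)) for z in(229,)], m(back("scene",(260+432/6.6-.4,150+338/6.6-.4),229)))
```

```text
[ 42.58341038 -39.49567181] [array([ 43.45728179, -39.70266526])] [ 41.19570964 -34.82735323]
```

Both cameras put the knob at about (42, -37) mm on the machine, where (43, -36) is fully home. The button is out and nothing else has moved, so I'm handing in.

```bash
python3 -c "
from h import *
env.job_done();st()"
```

```text
the job is handed in; nothing more can be done
the job is handed in; nothing more can be done
```

The lever is home in the third slot, the start button was pressed after that, and I've handed the job in. It gave no verdict. With the fingers shut, I pushed the lever back to the cross channel, across to the right, and forward until it met the end stop.

- **Forces:** The lever took 1–3 N while moving and read about 9 N at the end stop, well under the 30 N limit.
- **Button:** I pressed it straight down to about 171 mm, 6 mm below its 177 mm rest height. It bottomed out there at about 23 N, then I released it.
- **Last checks:** The top camera puts the knob at about (43, -40) mm on the machine and the scene camera at (41, -35); fully home is (43, -36). The scene view shows the button out again. The jar, the pot and the items in view on the right looked unmoved. The arm had backed off and was touching nothing, with wrist force near zero.
- **Disagreements:** The two cameras differ by up to 5 mm sideways. The end stop also came several mm farther than I had worked out from the nominal finger thickness, so I trusted the felt stop.

The last reading before hand-in was at about 17.8 s of the 64 s allowed.

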